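# Refit the filter panel in the dust extractor

### The job

Put the cleaned filter panel back into the open blue dust-extractor housing: the panel is longer than the housing's opening, so tip it in with one end beneath the deep flange (the one on the robot's side), let the other end down past the shallow flange, and draw it back over the two brass studs. Lower it onto both studs, without letting it drop, until it lies flat on the ledges with both ends under the flanges, then let go. Leave the tape measure, the mug and the pencil where they are.

Things in the scene. Friction and masses are not known exactly. Their poses are not given: they have to be found in the camera images.
- filter_panel: Loose flat filter panel, aluminium rim, black pleated windows, red bridge handle on top; 180 (its x) x 110 (its y) x 8 mm, 0.26 to 0.42 kg. Origin: centre of its underside, z up. Two round through holes, 12.5 mm, on its long centre line at x = -70 and +70 mm. Same turned end for end: may go in either way round. Starts flat on the worktop, handle up.
- handle (a point): Centre of the panel's handle bar, 42 mm above the panel's underside. The bar runs along the panel's y: 70 mm long, 14 mm wide (along the panel's x), 16 mm high, on two 14 x 12 mm posts at y = -29 and +29 mm; 26 mm free beneath it. Take it across its 14 mm width.
- housing: Blue sheet-metal filter housing, fixed on the worktop, open at the top between two end flanges. Origin: on the worktop below the middle of the panel's seat; -x end on the robot's side, z up. Inside: x = -118 to +95 mm, y = -62 to +62 mm; sheet 4 mm, side walls 102 mm high. Opening between the flanges: 161 mm long (x), 124 mm wide. A black hose spigot sticks 28 mm out of the far end.
- seat (a point): Middle of the seat at ledge height, 48 mm above the worktop, axes as the housing: the panel's origin belongs here. The panel's ends rest on two ledges across the housing, tops at this height, x = -118 to -54 and +54 to +95 mm; open between them down to 8 mm. Seated, the panel reaches 10 mm under the deep flange and 9 mm under the shallow one.
- stud_near (a point): Tip of the brass locating stud at the deep flange's end (housing x = -70 mm, y = 0). Each stud stands 12 mm above the ledge: 9 mm thick for the lower 5 mm, then tapering to 4 mm at the tip.
- stud_far (a point): Tip of the same stud at the shallow flange's end (housing x = +70 mm, y = 0).
- deep_edge (a point): Middle of the free edge of the deep flange (robot's side), at its top face: housing x = -80 mm, 102 mm high. This flange covers x = -118 to -80 mm over the whole width, 4 mm thick, underside 98 mm above the worktop (50 mm above the ledge).
- shallow_edge (a point): Middle of the free edge of the shallow flange (far side), at its top face: housing x = +81 mm, 102 mm high. This flange covers x = +81 to +95 mm over the whole width, 4 mm thick, underside 98 mm above the worktop (50 mm above the ledge).
- tape_measure: Yellow tape measure standing on the worktop, 82 x 33 x 69 mm; origin at the centre of its underside. Leave it alone.
- mug: White mug, 78 mm across, 108 mm high, with a handle; origin at the centre of its underside. Leave it alone.
- pencil: Red pencil lying on the worktop, 168 mm long along its y, 9 mm high; origin at the centre of its underside. Leave it alone.

How it is judged:
On the way:
1. the panel is tipped into the opening: tilted more than 0.12 rad, its middle over the seat (within 60 mm sideways) and less than 80 mm above it (angle between filter_panel's own z axis and vertical above 0.12 rad and horizontal distance between filter_panel and seat below 0.06 m and z of filter_panel in the frame of seat below 0.08 m), for 0.05 s.
At the end, for the whole second after the job is handed in: The panel lies flat on both ledges, handle up, with both studs in its holes: its origin within 5 mm sideways and 3 mm in height of the seat, tilted less than 0.03 rad, its long side along the housing's within 0.05 rad (either way round); released and at rest (z of filter_panel in the frame of seat between -0.003 and 0.003 m and horizontal distance between filter_panel and seat below 0.005 m and angle between the x axis of filter_panel and the x axis of seat, either way round below 0.05 rad and angle between filter_panel's own z axis and vertical below 0.03 rad and linear speed of filter_panel below 0.01 m/s and contact force between the fingers and filter_panel below 0.1 N); the robot touches nothing.
It fails at once if the panel drops in the housing (moves faster than 0.4 m/s within 40 mm of the seat) (distance between filter_panel and seat below 0.04 m and linear speed of filter_panel above 0.4 m/s).
It fails at once if the tape measure is moved by more than 30 mm (distance of tape_measure from where it was at the start of the episode above 0.03 m).
It fails at once if the mug is moved by more than 30 mm (distance of mug from where it was at the start of the episode above 0.03 m).
It fails at once if the pencil is moved by more than 30 mm (distance of pencil from where it was at the start of the episode above 0.03 m).
It also fails if it takes over 48 s, if anything falls off the work surface, if the arm or the gripper's body presses on something with over 40 N, if the wrist force passes 120 N, or if a joint passes its speed limit or range.

### The arm

A 7-joint arm with a two-finger parallel gripper is mounted at the origin on a cart in front of the work surface, level with it; the furniture and walls round the work are solid. World frame = base frame: x ahead of the robot, y to its left, z up, the work surface at z = 0. Lengths are in m, angles in rad, forces in N, time in s.
With the tool pointing down it reaches from about 0.4 to 0.75 m from the base axis. Payload 19.5 kg.
Tool frame: the origin (TCP) lies midway between the tips of the shut fingers; the grasp point (between the pads) lies 19 mm behind it; z points along the fingers, y is the line along which they close (so a half turn about z gives the same grasp; the last joint's range is limited). The gripper opens to 85 mm and grips with 20 to 120 N. Pads are 22 mm wide; open, the fingers measure 114 mm over their backs; the gripper's body (76 mm by 85 mm) begins 54 mm behind the grasp point. The pads swing forward as they close: fully open they stand 13 mm farther back than shut.
Start: joints at [-1.285, 0.707, -0.028, 1.485, 0.022, 0.951, -0.075], TCP at [0.185, 0.544, 0.199] pointing down, gripper open.
Joint ranges: [-2.71, 2.71], [-0.32, 2.16], [-1.57, 1.52], [0, 2.45], [-1.46, 4.6], [0, 2.02], [-2.83, 2.83]. Speed limits (rad/s): [1.89, 1.89, 2.57, 2.57, 3.01, 3.01, 3.01].

### API

Orientations are given as a 3x3 rotation matrix whose columns are the frame's x, y, z axes.
In Python, from bench import telemetry, read_camera, camera_model, job gives the robot as it stands. The module is installed in compiled form; this text tells all that it offers.
- The arm moves only by the tool drive_tool, never from a script. Its argument "moves" is a list of rows, each a list of 3 entries, a list of its own where there are three numbers: the turn, a rotation vector about the tool's x, y, z as a fraction of full scale, then the shift along the tool's x, y, z as a fraction of full scale, then the opening, from -1 (shut) to 1 (fully open), so that 0 is half open. In form: [[[ax, ay, az], [dx, dy, dz], grip], ...]. A call has 1 to 20 rows; each row shifts and turns the commanded pose from where the row before left it, along the tool's axes as they then stand; what a row does not reach is not made up. Full scale, the value 1, is 0.12 m for a shift and 0.1 rad for a turn. A row lasts 1/12 s, in which the tool goes at most 41.7 mm and 7.16 degrees, less where a joint would pass 70% of its speed; a pose out of reach is approached as far as the arm can. A call with a number of a shift or a turn outside -1 to 1 is refused whole. A call with a gripper value outside its range is refused whole. The fingers move at their own pace and stop on an object; "squeeze" is the grip in N (left out, the last holds). Time passes only in rows, so rows that do not move let the fingers close. It gives the time, the measured TCP pose, the force, the opening and the grip force at its end, in the units of the state.
- telemetry.observe(): the state, without advancing time (a new reading comes with each control period).
- read_camera(name): name is "side" or "top"; returns the picture (400x640x3 uint8, blue, green, red); there is no depth.
- camera_model(name): a dict with "K" (3x3 intrinsics, pixels), "rvec" (rotation vector, rad) and "tvec" (3), from world to camera coordinates, as OpenCV has them. Camera axes: x right, y down, z forward; pixel columns grow to the right and rows downward; lengths in m; the calibration is good to about 2 mm. A picture is of the moment at which its call begins. camera_model takes no time and is no camera call.
- job.finish_job(): hands the job in; it is judged then, once.
The state is a dict: "clock": time; "joints": joint angles; "joint_velocities": joint speeds; "tau": joint torques, N m; "tool_pos": TCP position; "tcp_rot": TCP orientation; "ft_force": force on the tool from outside, world axes, zero at the start; "wrist_torque": the same for the moment, N m; "gripper_width": finger opening in m; "finger_force": force on a finger pad.
Only numpy, scipy, OpenCV 4.12 (cv2) and the standard library are available. Lean on these libraries where they do the work, as an engineer would, in place of code of your own. Each camera call takes 0.05 s, during which the arm holds its last target. There are 200 camera calls.

## Working session

There is one attempt and no reset: what is moved stays moved. The work goes in short steps, Python scripts to look and compute and a tool call to move; the robot and the scene stay as the last step left them, time stands still between calls to the robot, and variables do not carry over. Pictures are saved under pics/ and viewed, at most 10 in all, crops included, and the job is handed in when it is done.

Besides the shell and the picture viewer there is one more tool, called after "Call:" as name(argument=value, ...), one argument or row to a line, values as JSON. drive_tool: Moves the arm, as the interface text tells. Its arguments: {"type":"object","properties":{"moves":{"type":"array","items":{"type":"array"}},"squeeze":{"type":"number"}},"required":["moves"]}

```bash
mkdir -p pics; python3 - <<'E'
from bench import telemetry, read_camera, camera_model
import cv2
s=telemetry.observe()
print({k:s[k] for k in("clock","tool_pos","tcp_rot","gripper_width","ft_force")})
for n in("side","top"):
    m=camera_model(n);print(n,m)
    cv2.imwrite(f"pics/{n}0.png",read_camera(n))
E
```

```text
{'clock': 0.0, 'tool_pos': array([0.1850296 , 0.54411521, 0.19823931]), 'tcp_rot': array([[-9.46743023e-01,  3.21989972e-01, -3.27076930e-04],
       [ 3.21990138e-01,  9.46742464e-01, -1.02908672e-03],
       [-2.16979867e-05, -1.07959622e-03, -9.99999417e-01]]), 'gripper_width': 0.08525545315918463, 'ft_force': array([ 0.37370494, -0.46307112, -0.40285029])}
side {'K': array([[367.17378619,   0.        , 319.7944767 ],
       [  0.        , 367.17378619, 206.04147916],
       [  0.        ,   0.        ,   1.        ]]), 'rvec': array([ 1.94992596, -0.48460522,  0.305438  ]), 'tvec': array([-0.54109352,  0.194882  ,  0.61485799])}
top {'K': array([[369.54653139,   0.        , 321.47325926],
       [  0.        , 369.54653139, 201.41324773],
       [  0.        ,   0.        ,   1.        ]]), 'rvec': array([ 2.17854945, -2.19303828,  0.14574494]), 'tvec': array([-0.00976516,  0.62565923,  0.8933527 ])}
```

View pics/side0.png

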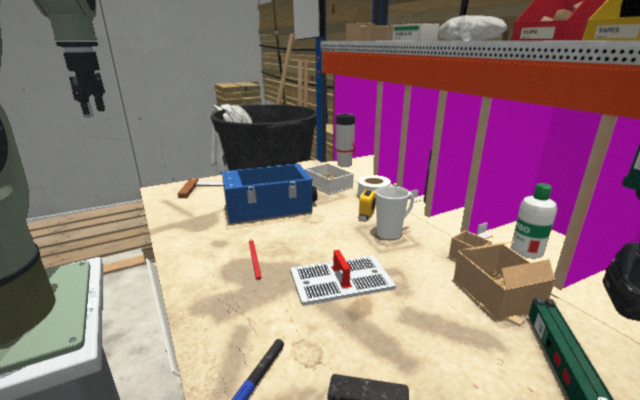

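View pics/top0.png

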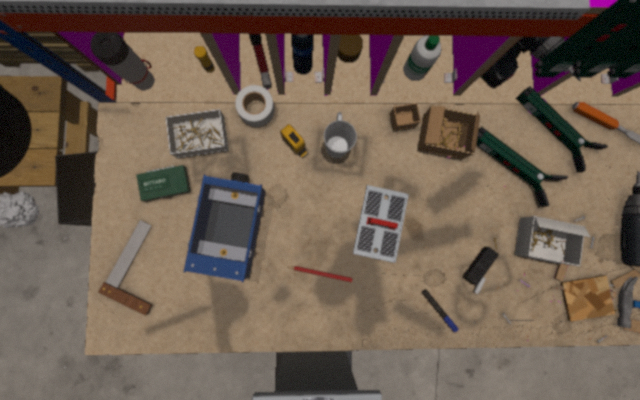

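The side view shows the housing at about (268,190) and the panel at (342,278). In the top view the housing is at (228,228), the panel at (382,223), the pencil at (322,273), the mug at (338,140) and the tape at (295,140). Next I'll measure them.

```bash
cat > h.py <<'E'
import numpy as np,cv2
from bench import telemetry, read_camera, camera_model
def cam(n):
    m=camera_model(n);R=cv2.Rodrigues(m["rvec"])[0];return m["K"],R,np.array(m["tvec"])
def ray(n,uv):
    K,R,t=cam(n);d=R.T@np.linalg.solve(K,[uv[0],uv[1],1.]);return -R.T@t,d
def onz(n,uv,z):
    c,d=ray(n,uv);return c+d*(z-c[2])/d[2]
def proj(n,P):
    m=camera_model(n);return cv2.projectPoints(np.float64(P).reshape(-1,3),m["rvec"],m["tvec"],m["K"],None)[0][:,0]
def tri(a,b):
    A=[];B=[]
    for n,uv in(("top",a),("side",b)):
        c,d=ray(n,uv);d=d/np.linalg.norm(d);M=np.eye(3)-np.outer(d,d);A.append(M);B.append(M@c)
    return np.linalg.lstsq(np.vstack(A),np.hstack(B),rcond=None)[0]
def blobs(mask,amin=4):
    n,l,s,c=cv2.connectedComponentsWithStats(mask.astype(np.uint8))
    return [(c[i],s[i,4],l==i) for i in range(1,n) if s[i,4]>=amin]
E
python3 - <<'E'
from h import *
im=cv2.imread("pics/top0.png");hsv=cv2.cvtColor(im,cv2.COLOR_BGR2HSV);H,S,V=[hsv[...,i].astype(int) for i in range(3)]
def win(m,x0,y0,x1,y1):
    w=np.zeros(m.shape,bool);w[y0:y1,x0:x1]=1;return m&w
blue=win((H>100)&(H<125)&(S>120),170,160,280,295)
b=max(blobs(blue),key=lambda q:q[1]);cs=cv2.findContours(b[2].astype(np.uint8),0,2)[0]
r=cv2.minAreaRect(cs[0]);print("housing rect",r)
for p in cv2.boxPoints(r):print(p,onz("top",p,.102).round(4))
br=win((H<28)&(S>130)&(V>90),190,180,265,275)
for q in blobs(br,2):print("brass",q[0],q[1],onz("top",q[0],.056).round(4))
red=win(((H<6)|(H>174))&(S>150),340,180,420,265)
for q in blobs(red,10):print("red",q[0],q[1],onz("top",q[0],.05).round(4),cv2.minAreaRect(np.argwhere(q[2])[:,::-1].astype(np.float32)))
wh=win((S<60)&(V>120),340,175,420,270)
b=max(blobs(wh),key=lambda q:q[1]);r=cv2.minAreaRect(np.argwhere(b[2])[:,::-1].astype(np.float32));print("panel",r)
P=[onz("top",p,.008) for p in cv2.boxPoints(r)];print(np.round(P,4),np.mean(P,0))
a=cv2.resize(im[165:295,175:285],None,fx=5,fy=4.5,interpolation=2);cv2.imwrite("pics/crop1.png",a)
for n,q in(("mug",(338,140)),("tape",(295,140)),("penc",(322,273)),("wallbase",(300,103))):print(n,onz("top",q,0.).round(3))
print("top cam",ray("top",(0,0))[0],"side",ray("side",(0,0))[0])
E
```

```text
housing rect ((216.1081085205078, 264.3513488769531), (59.84123229980469, 20.71427345275879), 9.462322235107422)
[184.89189 269.64865] [0.4663 0.2961 0.102 ]
[188.29729 249.21622] [0.5117 0.2898 0.102 ]
[247.32433 259.05405] [0.4884 0.1572 0.102 ]
[243.91893 279.48648] [0.4431 0.1643 0.102 ]
brass [234.09090909 194.90909091] 22 [0.64   0.1985 0.056 ]
brass [223.         251.78947368] 19 [0.5037 0.2226 0.056 ]
red [382.07633588 222.77099237] 131 [ 0.5704 -0.1615  0.05  ] ((382.0424499511719, 222.79844665527344), (28.635456085205078, 4.944251537322998), 11.888657569885254)
panel ((380.7115173339844, 223.4423065185547), (45.10670852661133, 72.3668441772461), 11.309930801391602)
[[ 0.4922 -0.0898  0.008 ]
 [ 0.6739 -0.1296  0.008 ]
 [ 0.6503 -0.2444  0.008 ]
 [ 0.4689 -0.2022  0.008 ]] [ 0.57131637 -0.1665006   0.008     ]
mug [ 0.791 -0.06   0.   ]
tape [0.791 0.053 0.   ]
penc [ 0.446 -0.015  0.   ]
wallbase [0.891 0.04  0.   ]
top cam [0.53352458 0.01722154 0.95114606] side [ 0.25776419 -0.67732134  0.42849149]
```

View pics/crop1.png

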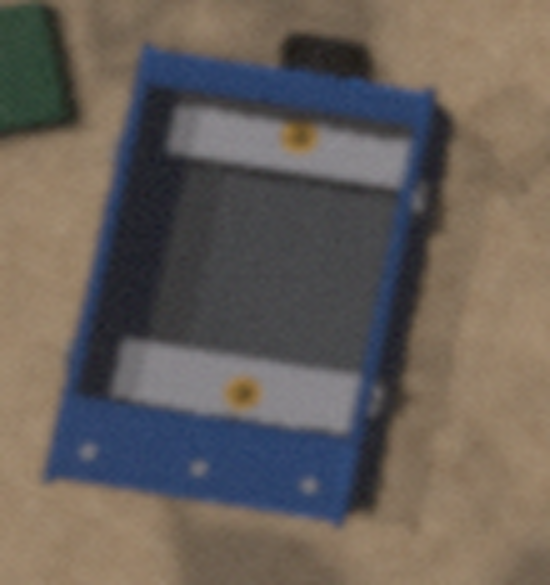

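The crop shows both brass studs, at about image (234,195) and (223,252). That gives a seat near (0.572, 0.2105) with yaw -0.175. I'll plan the approach to the panel.

```bash
cat >> h.py <<'E'
from scipy.spatial.transform import Rotation as Ro
from scipy.linalg import logm,expm
YH=-0.175
def Rt(yaw,tilt=0.):
    # tool rot: y along panel long axis, z down; tilt>0 = robot-side end low
    y=np.array([np.cos(yaw),np.sin(yaw),0]);R=np.c_[[-y[1],y[0],0],y,[0,0,-1]]
    w=np.array([-np.sin(yaw),np.cos(yaw),0])
    return Ro.from_rotvec(-tilt*w).as_matrix()@R
def plan(p,R,n,p0=None,R0=None):
    s=telemetry.observe()
    p0=s["tool_pos"] if p0 is None else p0;R0=s["tcp_rot"] if R0 is None else R0
    rot=Ro.from_matrix(R0.T@R).as_rotvec()/n
    T=np.eye(4);T[:3,:3]=R0.T@R;T[:3,3]=R0.T@(np.array(p)-p0)
    L=np.real(logm(T))/n;S=expm(L)
    print("n",n,"turn",(rot/.1).round(3),"shift",(S[:3,3]/.12).round(3),"clock",round(s["clock"],2))
def st():
    s=telemetry.observe();print("t",round(s["clock"],2),"p",s["tool_pos"].round(4),"F",s["ft_force"].round(1),"w",round(s["gripper_width"],4),"ff",np.round(s["finger_force"],1));return s
E
python3 - <<'E'
from h import *
c,(L,w),a=(382.04,222.80),(28.6,4.9),np.radians(11.9)
d=np.array([np.cos(a),np.sin(a)])*L/2
A=onz("top",np.array(c)-d,.05);B=onz("top",np.array(c)+d,.05);print(A,B,"yaw long",np.arctan2(*(A-B)[[1,0]])-np.pi/2)
plan([.571,-.164,.14],Rt(-.21),24)
E
```

```text
[ 0.57775747 -0.12708002  0.05      ] [ 0.56283983 -0.19572933  0.05      ] yaw long -0.2139755915989794
n 24 turn [-0.     0.     0.605] shift [-0.306 -0.015  0.02 ] clock 0.1
```

Call:
drive_tool(
  moves=[
    [[0,0,0.6],[-0.3,-0.015,0.02],1],
    [[0,0,0.6],[-0.3,-0.015,0.02],1],
    [[0,0,0.6],[-0.3,-0.015,0.02],1],
    [[0,0,0.6],[-0.3,-0.015,0.02],1],
    [[0,0,0.6],[-0.3,-0.015,0.02],1],
    [[0,0,0.6],[-0.3,-0.015,0.02],1],
    [[0,0,0.6],[-0.3,-0.015,0.02],1],
    [[0,0,0.6],[-0.3,-0.015,0.02],1],
    [[0,0,0.6],[-0.3,-0.015,0.02],1],
    [[0,0,0.6],[-0.3,-0.015,0.02],1],
    [[0,0,0.6],[-0.3,-0.015,0.02],1],
    [[0,0,0.6],[-0.3,-0.015,0.02],1],
    [[0,0,0.6],[-0.3,-0.015,0.02],1],
    [[0,0,0.6],[-0.3,-0.015,0.02],1],
    [[0,0,0.6],[-0.3,-0.015,0.02],1],
    [[0,0,0.6],[-0.3,-0.015,0.02],1],
    [[0,0,0.6],[-0.3,-0.015,0.02],1],
    [[0,0,0.6],[-0.3,-0.015,0.02],1],
    [[0,0,0.6],[-0.3,-0.015,0.02],1],
    [[0,0,0.6],[-0.3,-0.015,0.02],1],
  ],
)

```text
clock: 1.77
tool_pos: [0.5811, -0.0084, 0.1503]
tcp_rot: [[-0.04, 0.999, -0.0], [0.999, 0.04, -0.0], [-0.0, -0.0, -1.0]]
ft_force: [0.0, 0.6, 0.3]
gripper_width: 0.0853
finger_force: 0.0
```

```bash
python3 -c "
from h import *
st();plan([.571,-.164,.14],Rt(-.212),6)"
```

```text
t 1.77 p [ 0.5811 -0.0084  0.1503] F [0.  0.6 0.3] w 0.0853 ff 0.0
n 6 turn [-0.001  0.     0.42 ] shift [-0.217  0.     0.014] clock 1.77
```

Call:
drive_tool(
  moves=[
    [[0,0,0.42],[-0.217,0,0.014],1],
    [[0,0,0.42],[-0.217,0,0.014],1],
    [[0,0,0.42],[-0.217,0,0.014],1],
    [[0,0,0.42],[-0.217,0,0.014],1],
    [[0,0,0.42],[-0.217,0,0.014],1],
    [[0,0,0.42],[-0.217,0,0.014],1],
    [[0,0,0],[0,0,0],1],
  ],
)

```text
clock: 2.35
tool_pos: [0.5697, -0.1678, 0.1402]
tcp_rot: [[0.216, 0.976, -0.002], [0.976, -0.216, -0.003], [-0.003, -0.001, -1.0]]
ft_force: [-0.2, -0.4, -0.3]
gripper_width: 0.0855
finger_force: 0.0
```

```bash
python3 -c "
from h import *
st();plan([.571,-.164,.023],Rt(-.212),8)
cv2.imwrite('pics/side1.png',cv2.resize(read_camera('side')[180:330,250:450],None,fx=4,fy=4,interpolation=2))"
```

```text
t 2.35 p [ 0.5697 -0.1678  0.1402] F [-0.2 -0.4 -0.3] w 0.0855 ff 0.0
n 8 turn [-0.001  0.004 -0.007] shift [0.004 0.001 0.122] clock 2.35
```

View pics/side1.png

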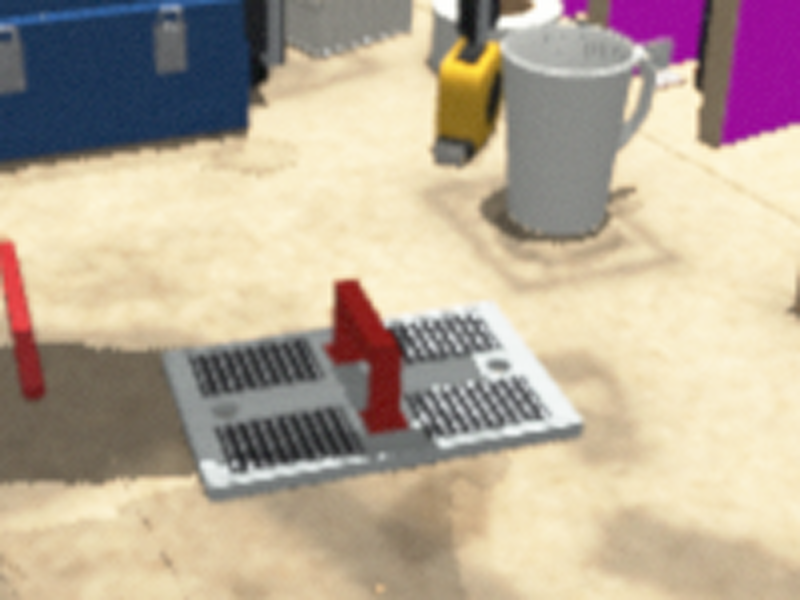

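The side crop shows the panel with its holes at image (306.3,282.8) and (374.8,271.5), and the handle top near (341,259). The fingers are above the crop.

```bash
python3 -c "
from h import *
a=onz('side',(306.3,282.8),.007);b=onz('side',(374.8,271.5),.007);print(a,b,(a+b)/2,np.linalg.norm(a-b),np.arctan2(b[1]-a[1],b[0]-a[0]))
print(onz('side',(341,259),.05))"
```

```text
[ 0.50132017 -0.15407212  0.007     ] [ 0.6380718  -0.18481233  0.007     ] [ 0.56969599 -0.16944223  0.007     ] 0.14016408058142316 -0.2211132697109178
[ 0.56700609 -0.17110862  0.05      ]
```

Call:
drive_tool(
  moves=[
    [[0,0,0],[0,0,0.122],1],
    [[0,0,0],[0,0,0.122],1],
    [[0,0,0],[0,0,0.122],1],
    [[0,0,0],[0,0,0.122],1],
    [[0,0,0],[0,0,0.122],1],
    [[0,0,0],[0,0,0.122],1],
    [[0,0,0],[0,0,0.122],1],
    [[0,0,0],[0,0,0.122],1],
    [[0,0,0],[0,0,0],1],
    [[0,0,0],[0,0,0],-1],
    [[0,0,0],[0,0,0],-1],
    [[0,0,0],[0,0,0],-1],
    [[0,0,0],[0,0,0],-1],
    [[0,0,0],[0,0,0],-1],
    [[0,0,0],[0,0,0],-1],
    [[0,0,0],[0,0,0],-1],
  ],
  squeeze=90,
)

```text
clock: 3.73
tool_pos: [0.5714, -0.1622, 0.0237]
tcp_rot: [[0.208, 0.978, 0.0], [0.978, -0.208, -0.0], [-0.0, 0.0, -1.0]]
ft_force: [-0.6, 0.5, 0.3]
gripper_width: 0.0008
finger_force: 0.0
```

```bash
python3 -c "
from h import *
st()
cv2.imwrite('pics/side2.png',cv2.resize(read_camera('side')[180:330,250:450],None,fx=4,fy=4,interpolation=2))"
```

```text
t 3.73 p [ 0.5714 -0.1622  0.0237] F [-0.6  0.5  0.3] w 0.0008 ff 0.0
```

View pics/side2.png

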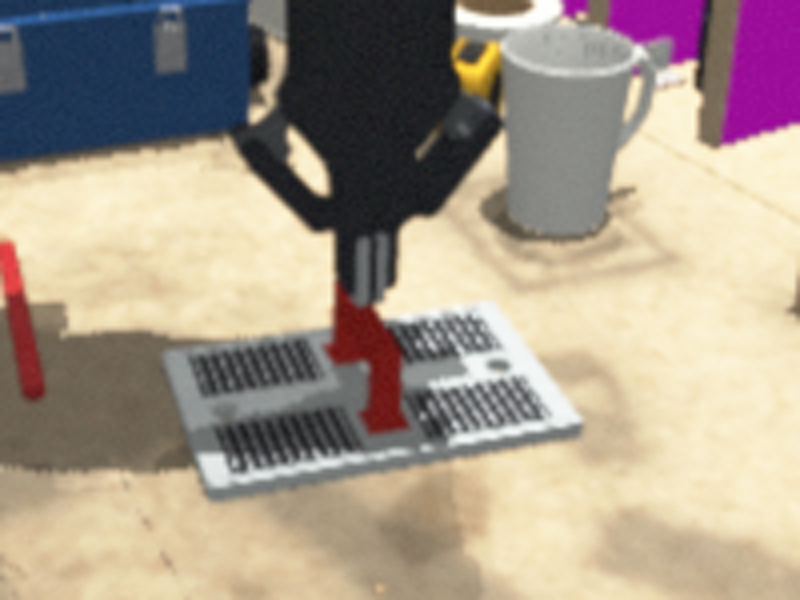

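The crop shows the fingers shut above the bar, with the tip at image (342,256). The tool is higher than the reading says, so I'll check it with both cameras.

```bash
python3 -c "
from h import *
s=st();print(s['joints'].round(3))
print('tcp proj side',proj('side',s['tool_pos']),'top',proj('top',s['tool_pos']))
print('bar side',proj('side',[[.570,-.168,.05]]))
cv2.imwrite('pics/top2.png',cv2.resize(read_camera('top')[150:275,310:470],None,fx=5,fy=4.8,interpolation=2))"
```

```text
t 3.78 p [ 0.5714 -0.1623  0.0236] F [-0.1  0.5 -0.2] w 0.0001 ff 0.0
[ 0.139  0.985  0.172  1.577 -0.255  0.602  0.238]
tcp proj side [[340.35356188 267.77012559]] top [[380.3207516  222.81009396]]
bar side [[341.51788772 257.81295949]]
```

View pics/top2.png

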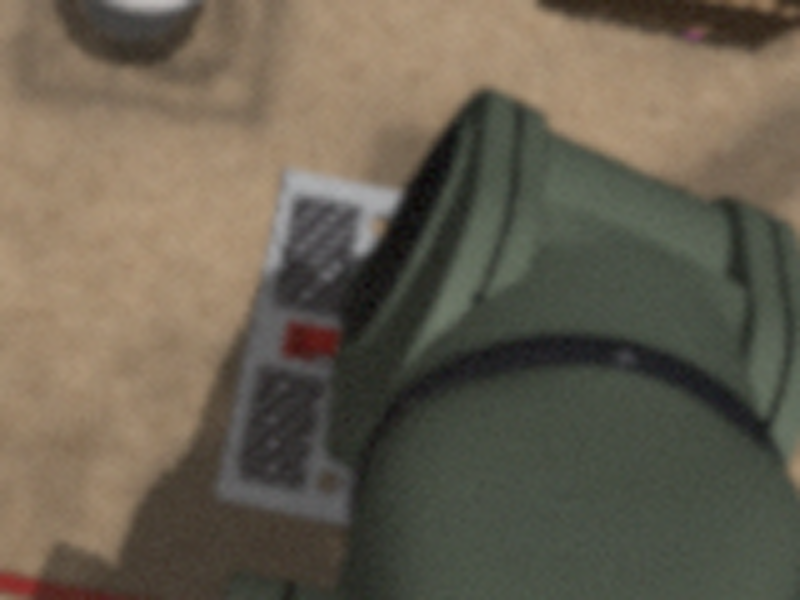

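```bash
python3 -c "
from h import *
print('start proj',proj('side',[[.185,.544,.198],[.185,.544,.211],[.185,.544,.24]]))
for z in(.0237,.04,.05,.06):print(z,proj('side',[[.5714,-.1623,z],[.5714-.0023,-.1623-.011,z]]).round(1).tolist())
"
python3 - <<'E'
import cv2
a=cv2.imread('pics/side0.png')[60:130,50:130];cv2.imwrite('pics/s0c.png',cv2.resize(a,None,fx=7,fy=7,interpolation=2))
E
```

```text
start proj [[ 99.06690718 129.38257355]
 [ 97.91049592 124.82843692]
 [ 95.28752704 114.4987567 ]]
0.0237 [[340.4, 267.7], [342.3, 270.9]]
0.04 [[340.5, 260.6], [342.4, 263.7]]
0.05 [[340.6, 256.2], [342.5, 259.3]]
0.06 [[340.7, 251.7], [342.7, 254.7]]
```

View pics/s0c.png

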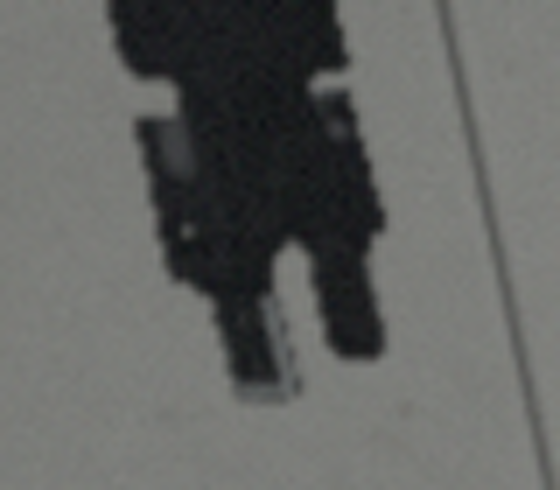

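In the start crop the open fingertips average image (94,113), where the telemetry predicts (98,125). The tips really sit about 32 mm higher than reported, which agrees with the missed grasp. I'll open, go down 32 mm more and grip again.

Call:
drive_tool(
  moves=[
    [[0,0,0],[-0.02,0,0],1],
    [[0,0,0],[-0.02,0,0],1],
    [[0,0,0],[0,0,0],1],
    [[0,0,0],[0,0,0],1],
    [[0,0,0],[0,0,0],1],
    [[0,0,0],[0,0,0.055],1],
    [[0,0,0],[0,0,0.055],1],
    [[0,0,0],[0,0,0.055],1],
    [[0,0,0],[0,0,0.055],1],
    [[0,0,0],[0,0,0.05],1],
    [[0,0,0],[0,0,0],1],
    [[0,0,0],[0,0,0],-1],
    [[0,0,0],[0,0,0],-1],
    [[0,0,0],[0,0,0],-1],
    [[0,0,0],[0,0,0],-1],
    [[0,0,0],[0,0,0],-1],
    [[0,0,0],[0,0,0],-1],
    [[0,0,0],[0,0,0],-1],
  ],
  squeeze=90,
)

```text
clock: 5.33
tool_pos: [0.5705, -0.1669, -0.0085]
tcp_rot: [[0.208, 0.978, 0.0], [0.978, -0.208, -0.0], [-0.0, 0.0, -1.0]]
ft_force: [-1.8, 0.6, 7.0]
gripper_width: 0.0125
finger_force: 89.3
```

Gripped. Now I'll lift.

Call:
drive_tool(
  moves=[
    [[0,0,0],[0,0,-0.06],-1],
    [[0,0,0],[0,0,-0.12],-1],
    [[0,0,0],[0,0,-0.16],-1],
    [[0,0,0],[0,0,-0.16],-1],
    [[0,0,0],[0,0,-0.16],-1],
    [[0,0,0],[0,0,-0.16],-1],
    [[0,0,0],[0,0,-0.16],-1],
    [[0,0,0],[0,0,-0.16],-1],
    [[0,0,0],[0,0,-0.16],-1],
    [[0,0,0],[0,0,-0.16],-1],
    [[0,0,0],[0,0,-0.12],-1],
    [[0,0,0],[0,0,0],-1],
  ],
)

```text
clock: 6.33
tool_pos: [0.5712, -0.1673, 0.1836]
tcp_rot: [[0.208, 0.978, 0.004], [0.978, -0.208, -0.001], [-0.0, 0.004, -1.0]]
ft_force: [0.9, 0.3, -2.2]
gripper_width: 0.012
finger_force: 88.2
```

```bash
cat >> h.py <<'E'
S0=np.array([.572,.2105,0.])
def H2W(p,yaw=YH,S=S0):
    c,s=np.cos(yaw),np.sin(yaw);x,y,z=np.array(p)/1000;return S+[c*x-s*y,s*x+c*y,z]
E
python3 -c "
from h import *
st();plan(H2W([0,0,183]),Rt(YH),18)"
```

```text
t 6.33 p [ 0.5712 -0.1673  0.1836] F [ 0.9  0.3 -2.2] w 0.012 ff 88.2
n 18 turn [ 0.002  0.    -0.019] shift [ 0.172 -0.033  0.   ] clock 6.33
```

Call:
drive_tool(
  moves=[
    [[0,0,0],[0.1,-0.02,0],-1],
    [[0,0,-0.02],[0.17,-0.033,0],-1],
    [[0,0,-0.02],[0.17,-0.033,0],-1],
    [[0,0,-0.02],[0.17,-0.033,0],-1],
    [[0,0,-0.02],[0.17,-0.033,0],-1],
    [[0,0,-0.02],[0.17,-0.033,0],-1],
    [[0,0,-0.02],[0.17,-0.033,0],-1],
    [[0,0,-0.02],[0.17,-0.033,0],-1],
    [[0,0,-0.02],[0.17,-0.033,0],-1],
    [[0,0,-0.02],[0.17,-0.033,0],-1],
    [[0,0,-0.02],[0.17,-0.033,0],-1],
    [[0,0,-0.02],[0.17,-0.033,0],-1],
    [[0,0,-0.02],[0.17,-0.033,0],-1],
    [[0,0,-0.02],[0.17,-0.033,0],-1],
    [[0,0,-0.02],[0.17,-0.033,0],-1],
    [[0,0,-0.02],[0.17,-0.033,0],-1],
    [[0,0,-0.02],[0.17,-0.033,0],-1],
    [[0,0,0],[0.16,-0.033,0],-1],
    [[0,0,0],[0.1,-0.02,0],-1],
    [[0,0,0],[0,0,0],-1],
  ],
)

```text
clock: 8.0
tool_pos: [0.5693, 0.2129, 0.1796]
tcp_rot: [[0.173, 0.985, -0.002], [0.985, -0.173, 0.001], [0.0, -0.002, -1.0]]
ft_force: [0.3, 0.3, -2.4]
gripper_width: 0.0123
finger_force: 88.0
```

```bash
python3 -c "
from h import *
s=st();print(s['tcp_rot'].round(3));plan(H2W([0,0,183]),Rt(YH),1)
a=cv2.resize(read_camera('top')[130:310,150:330],(380,380));b=cv2.resize(read_camera('side')[90:270,180:360],(380,380))
cv2.imwrite('pics/both3.png',np.hstack([a,b]))"
```

```text
t 8.0 p [0.5693 0.2129 0.1796] F [ 0.3  0.3 -2.4] w 0.0123 ff 88.0
[[ 0.173  0.985 -0.002]
 [ 0.985 -0.173  0.001]
 [ 0.    -0.002 -1.   ]]
n 1 turn [-0.019 -0.005  0.014] shift [-0.016  0.025 -0.029] clock 8.0
```

View pics/both3.png

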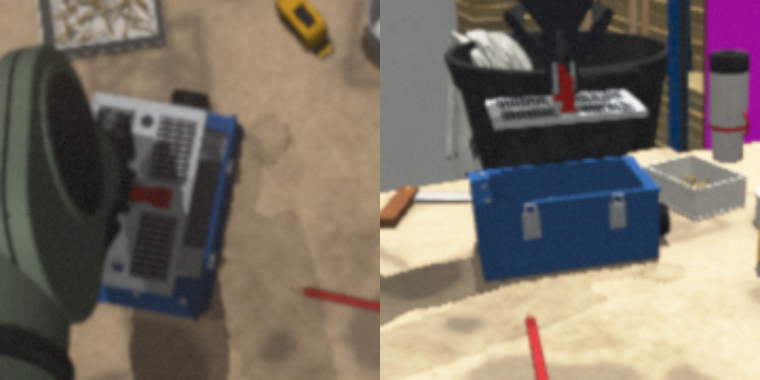

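The left part (top view) shows the panel over the housing, with its holes at about image (219.6,187.3) and (205.9,256.5). The right part (side view) shows it held level above the box.

```bash
cat >> h.py <<'E'
def subhole(g,uv,r=5):
    x,y=[int(round(v)) for v in uv];w=g[y-r:y+r+1,x-r:x+r+1].astype(float)
    th=np.median(w)-12; 
    b=blobs(w<th,2)
    if not b:return None
    q=min(b,key=lambda q:np.hypot(*(q[0]-r)));return q[0]+[x-r,y-r],q[1]
E
python3 -c "
from h import *
im=read_camera('top');g=cv2.cvtColor(im,6);z=st()['tool_pos'][2]+.0165
h=[subhole(g,u) for u in((219.6,187.3),(205.9,256.5))];print(h)
A,B=[onz('top',q[0],z-.003) for q in h];print(A,B,(A+B)/2,np.linalg.norm(A-B),np.arctan2(A[1]-B[1],A[0]-B[0]))
A,B=[onz('top',q,z) for q in((219.6,187.3),(205.9,256.5))];print((A+B)/2,np.linalg.norm(A-B),np.arctan2(A[1]-B[1],A[0]-B[0]))
"
```

```text
t 8.15 p [0.5703 0.2089 0.1803] F [ 0.2 -0.4 -3.1] w 0.0124 ff 88.0
[(array([220.84210526, 186.78947368]), np.int32(38)), (array([206.42105263, 255.89473684]), np.int32(19))]
[0.64049046 0.19777911 0.19380501] [0.50041123 0.22390743 0.19380501] [0.57045085 0.21084327 0.19380501] 0.14249519530645285 -0.18440621135936475
[0.56918813 0.21182686 0.19680501] 0.14181057618571452 -0.17389390068667882
```

```bash
python3 -c "
from h import *
st();plan(H2W([16,0,158]),Rt(YH,.35),8)"
```

```text
t 8.15 p [0.5703 0.2089 0.1803] F [ 0.2 -0.4 -3.1] w 0.0124 ff 88.0
n 8 turn [-0.438  0.002 -0.003] shift [0.002 0.014 0.026] clock 8.15
```

Call:
drive_tool(
  moves=[
    [[-0.44,0,0],[0.002,0.014,0.026],-1],
    [[-0.44,0,0],[0.002,0.014,0.026],-1],
    [[-0.44,0,0],[0.002,0.014,0.026],-1],
    [[-0.44,0,0],[0.002,0.014,0.026],-1],
    [[-0.44,0,0],[0.002,0.014,0.026],-1],
    [[-0.44,0,0],[0.002,0.014,0.026],-1],
    [[-0.44,0,0],[0.002,0.014,0.026],-1],
    [[-0.44,0,0],[0.002,0.014,0.026],-1],
    [[0,0,0],[0,0,0],-1],
    [[0,0,0],[0,0,0],-1],
  ],
)

```text
clock: 8.98
tool_pos: [0.5872, 0.208, 0.1581]
tcp_rot: [[0.176, 0.925, 0.338], [0.984, -0.165, -0.061], [-0.001, 0.343, -0.939]]
ft_force: [-0.4, -1.3, -3.1]
gripper_width: 0.0125
finger_force: 88.3
```

```bash
python3 -c "
from h import *
s=st();print(s['tcp_rot'].round(3));plan(H2W([16,0,158]),Rt(YH,.35),1)
T=read_camera('top');D=read_camera('side');cv2.imwrite('pics/t4.png',T);cv2.imwrite('pics/s4.png',D)
a=cv2.resize(T[150:290,160:300],(395,395),interpolation=2);b=cv2.resize(D[90:230,210:350],(395,395),interpolation=2)
cv2.imwrite('pics/both4.png',np.hstack([a,b]))"
```

```text
t 8.98 p [0.5872 0.208  0.1581] F [-0.4 -1.3 -3.1] w 0.0125 ff 88.3
[[ 0.176  0.925  0.338]
 [ 0.984 -0.165 -0.061]
 [-0.001  0.343 -0.939]]
n 1 turn [ 0.003  0.016 -0.02 ] shift [-0.002  0.004  0.002] clock 8.98
```

View pics/both4.png

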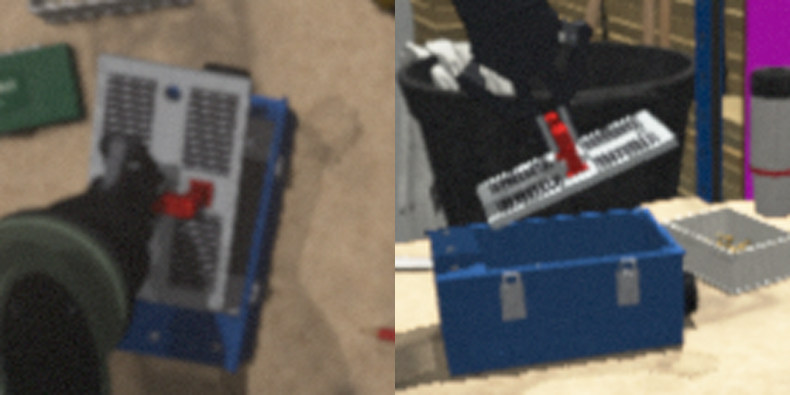

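The left part (top view) shows the panel's -y corners at image (239.0,258.8) near and (248.2,178.4) far. The right part (side view) shows the same corners at (244.7,166.9) and (308.2,139.6). I'll triangulate these and compare with the two offset hypotheses.

```bash
python3 -c "
from h import *
s=st();R=s['tcp_rot'];p=s['tool_pos']
n=tri((239.0,258.8),(244.7,166.9));f=tri((248.2,178.4),(308.2,139.6));print('meas near',n,'far',f,np.linalg.norm(f-n))
X=R[:,1];Z=-R[:,2];Y=-R[:,0]*-1
for nm,O in(('tool',p-.0085*R[:,2]),('world',p+[0,0,.0315]+.023*R[:,2])):
    N=O-.09*X-.055*Y+.008*Z;F=O+.09*X-.055*Y+.008*Z
    print(nm,'O',O.round(4),N.round(4),F.round(4),proj('top',[N,F]).round(1).tolist(),proj('side',[N,F]).round(1).tolist())
"
```

```text
t 9.08 p [0.588  0.2079 0.1585] F [ 0.7 -0.4 -2.4] w 0.0122 ff 88.3
meas near [0.49209294 0.16745699 0.14629231] far [0.6554987  0.14175371 0.19989838] 0.17388419153844134
tool O [0.5851 0.2084 0.1665] [0.4895 0.1698 0.143 ] [0.6558 0.1398 0.205 ] [[238.3, 259.7], [248.5, 178.4]] [[243.2, 168.1], [309.1, 137.7]]
world O [0.5957 0.2065 0.1684] [0.5001 0.1678 0.145 ] [0.6665 0.1379 0.2069] [[239.1, 254.7], [249.3, 173.1]] [[247.6, 166.9], [313.3, 136.6]]
```

The offset is along the tool, and the panel is where I expected to within 2 mm. Now I'll plan the path in.

```bash
cat >> h.py <<'E'
S0=np.array([.572,.211,0.])
def T(O,t): return H2W(np.array(O)+8.5*np.array([np.sin(t),0,-np.cos(t)]),YH,S0),Rt(YH,t)
def path(*wp):
    p,R=None,None
    for O,t,n in wp:
        plan(*T(O,t),n,p,R);p,R=T(O,t)
def where():
    s=st();O=s["tool_pos"]-.0085*s["tcp_rot"][:,2];d=O-S0;c,q=np.cos(YH),np.sin(YH)
    print("O housing mm",(1000*np.array([c*d[0]+q*d[1],-q*d[0]+c*d[1],d[2]])).round(1),"tilt/yaw err",Ro.from_matrix(Rt(YH).T@s["tcp_rot"]).as_rotvec().round(3))
E
python3 -c "
from h import *
where();path(([19,0,101],.35,10),([-23,0,96],.35,8),([-18,0,64],0,10),([0,0,64],0,6))"
```

```text
t 9.08 p [0.588  0.2079 0.1585] F [ 0.7 -0.4 -2.4] w 0.0122 ff 88.3
O housing mm [ 13.3  -0.2 166.5] tilt/yaw err [-0.351 -0.001  0.003]
n 10 turn [ 0.001  0.001 -0.003] shift [ 0.    -0.014  0.053] clock 9.08
n 8 turn [0. 0. 0.] shift [-0.    -0.043 -0.01 ] clock 9.08
n 10 turn [ 0.35 -0.    0.  ] shift [ 0.    -0.003  0.027] clock 9.08
n 6 turn [0. 0. 0.] shift [0.    0.025 0.   ] clock 9.08
```

Call:
drive_tool(
  moves=[
    [[0,0,0],[0,-0.014,0.053],-1],
    [[0,0,0],[0,-0.014,0.053],-1],
    [[0,0,0],[0,-0.014,0.053],-1],
    [[0,0,0],[0,-0.014,0.053],-1],
    [[0,0,0],[0,-0.014,0.053],-1],
    [[0,0,0],[0,-0.014,0.053],-1],
    [[0,0,0],[0,-0.014,0.053],-1],
    [[0,0,0],[0,-0.014,0.053],-1],
    [[0,0,0],[0,-0.014,0.053],-1],
    [[0,0,0],[0,-0.014,0.053],-1],
    [[0,0,0],[0,0,0],-1],
    [[0,0,0],[0,0,0],-1],
  ],
)

```text
clock: 10.08
tool_pos: [0.5936, 0.2073, 0.0924]
tcp_rot: [[0.176, 0.924, 0.339], [0.984, -0.165, -0.061], [-0.0, 0.344, -0.939]]
ft_force: [0.1, 0.3, -3.4]
gripper_width: 0.0124
finger_force: 88.2
```

```bash
python3 -c "
from h import *
where();path(([-23,0,96],.35,10))"
```

```text
t 10.08 p [0.5936 0.2073 0.0924] F [ 0.1  0.3 -3.4] w 0.0124 ff 88.2
O housing mm [ 19.    0.2 100.4] tilt/yaw err [-0.352 -0.001  0.002]
n 10 turn [ 0.002  0.001 -0.002] shift [-0.    -0.034 -0.009] clock 10.08
```

Call:
drive_tool(
  moves=[
    [[0,0,0],[0,-0.034,-0.009],-1],
    [[0,0,0],[0,-0.034,-0.009],-1],
    [[0,0,0],[0,-0.034,-0.009],-1],
    [[0,0,0],[0,-0.034,-0.009],-1],
    [[0,0,0],[0,-0.034,-0.009],-1],
    [[0,0,0],[0,-0.034,-0.009],-1],
    [[0,0,0],[0,-0.034,-0.009],-1],
    [[0,0,0],[0,-0.034,-0.009],-1],
    [[0,0,0],[0,-0.034,-0.009],-1],
    [[0,0,0],[0,-0.034,-0.009],-1],
    [[0,0,0],[0,0,0],-1],
    [[0,0,0],[0,0,0],-1],
  ],
)

```text
clock: 11.08
tool_pos: [0.5522, 0.215, 0.0888]
tcp_rot: [[0.176, 0.924, 0.339], [0.984, -0.165, -0.061], [-0.0, 0.345, -0.939]]
ft_force: [0.3, 0.1, -2.1]
gripper_width: 0.0121
finger_force: 88.3
```

```bash
python3 -c "
from h import *
where();path(([-18,0,64.5],0,14))"
```

```text
t 11.08 p [0.5522 0.215  0.0888] F [ 0.3  0.1 -2.1] w 0.0121 ff 88.3
O housing mm [-23.1   0.5  96.8] tilt/yaw err [-0.352 -0.     0.002]
n 14 turn [ 0.251  0.    -0.001] shift [-0.    -0.002  0.02 ] clock 11.08
```

Call:
drive_tool(
  moves=[
    [[0.25,0,0],[0,-0.002,0.02],-1],
    [[0.25,0,0],[0,-0.002,0.02],-1],
    [[0.25,0,0],[0,-0.002,0.02],-1],
    [[0.25,0,0],[0,-0.002,0.02],-1],
    [[0.25,0,0],[0,-0.002,0.02],-1],
    [[0.25,0,0],[0,-0.002,0.02],-1],
    [[0.25,0,0],[0,-0.002,0.02],-1],
    [[0,0,0],[0,0,0],-1],
  ],
)

```text
clock: 11.75
tool_pos: [0.5562, 0.2135, 0.0721]
tcp_rot: [[0.177, 0.969, 0.173], [0.984, -0.175, -0.031], [-0.0, 0.176, -0.984]]
ft_force: [0.6, 0.1, -2.9]
gripper_width: 0.0124
finger_force: 88.3
```

```bash
python3 -c "
from h import *
where();path(([-18,0,64.5],0,8))"
```

```text
t 11.75 p [0.5562 0.2135 0.0721] F [ 0.6  0.1 -2.9] w 0.0124 ff 88.3
O housing mm [-17.5  -0.3  80.4] tilt/yaw err [-0.177 -0.     0.003]
n 8 turn [ 0.221  0.001 -0.004] shift [ 0.    -0.004  0.016] clock 11.75
```

Call:
drive_tool(
  moves=[
    [[0.22,0,0],[0,-0.004,0.016],-1],
    [[0.22,0,0],[0,-0.004,0.016],-1],
    [[0.22,0,0],[0,-0.004,0.016],-1],
    [[0.22,0,0],[0,-0.004,0.016],-1],
    [[0.22,0,0],[0,-0.004,0.016],-1],
    [[0.22,0,0],[0,-0.004,0.016],-1],
    [[0.22,0,0],[0,-0.004,0.016],-1],
    [[0.22,0,0],[0,-0.004,0.016],-1],
    [[0,0,0],[0,0,0],-1],
    [[0,0,0],[0,0,0],-1],
  ],
)

```text
clock: 12.58
tool_pos: [0.5531, 0.2145, 0.0564]
tcp_rot: [[0.176, 0.984, 0.002], [0.984, -0.176, -0.001], [-0.0, 0.002, -1.0]]
ft_force: [-0.6, -0.2, -3.6]
gripper_width: 0.0124
finger_force: 88.3
```

```bash
python3 -c "
from h import *
where();path(([0,0,64.5],0,6))"
```

```text
t 12.58 p [0.5531 0.2145 0.0564] F [-0.6 -0.2 -3.6] w 0.0124 ff 88.3
O housing mm [-19.2   0.2  64.9] tilt/yaw err [-0.002 -0.     0.002]
n 6 turn [ 0.004  0.001 -0.004] shift [-0.     0.027  0.001] clock 12.58
```

Both ends are under the flanges with no contact. I'll draw it back 19 mm.

Call:
drive_tool(
  moves=[
    [[0,0,0],[0,0.027,0],-1],
    [[0,0,0],[0,0.027,0],-1],
    [[0,0,0],[0,0.027,0],-1],
    [[0,0,0],[0,0.027,0],-1],
    [[0,0,0],[0,0.027,0],-1],
    [[0,0,0],[0,0.025,0],-1],
    [[0,0,0],[0,0,0],-1],
    [[0,0,0],[0,0,0],-1],
  ],
)

```text
clock: 13.25
tool_pos: [0.572, 0.2112, 0.0565]
tcp_rot: [[0.176, 0.984, 0.001], [0.984, -0.176, -0.0], [-0.0, 0.001, -1.0]]
ft_force: [0.2, -1.5, -3.4]
gripper_width: 0.0124
finger_force: 88.3
```

```bash
python3 -c "
from h import *
where()
T=read_camera('top');cv2.imwrite('pics/t5.png',T);D=read_camera('side')
a=cv2.resize(T[160:285,170:280],(500,568),interpolation=2);b=cv2.resize(D[150:220,215:315],(300,210),interpolation=2)
o=np.zeros((568,800,3),np.uint8);o[:,:500]=a;o[:210,500:]=b;cv2.imwrite('pics/both5.png',o)"
```

```text
t 13.25 p [0.572  0.2112 0.0565] F [ 0.2 -1.5 -3.4] w 0.0124 ff 88.3
O housing mm [-0.1  0.2 65. ] tilt/yaw err [-0.001 -0.     0.002]
```

View pics/both5.png

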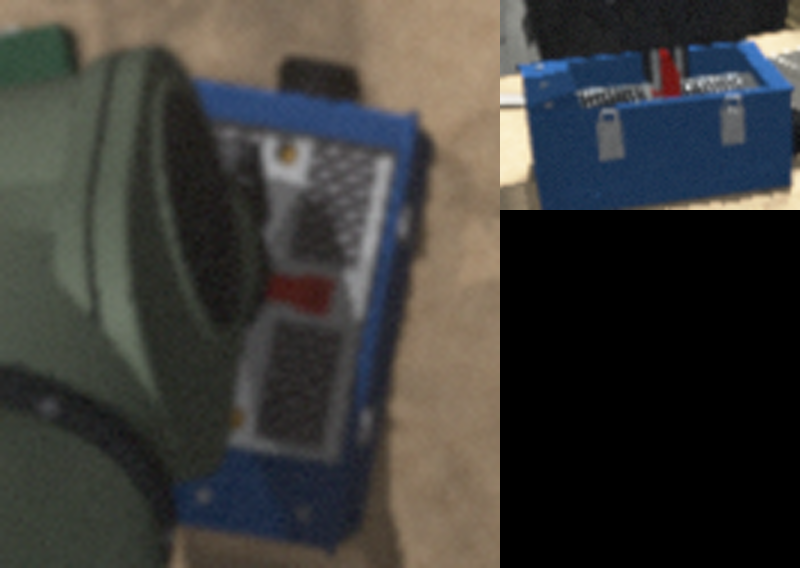

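The last picture (top view) shows brass through both holes, at crop (288,153) and (237,418). The right inset shows the panel level below the rim, so I'll lower it gently.

Call:
drive_tool(
  moves=[
    [[0,0,0],[0,0,0.012],-1],
    [[0,0,0],[0,0,0.012],-1],
    [[0,0,0],[0,0,0.012],-1],
    [[0,0,0],[0,0,0.012],-1],
    [[0,0,0],[0,0,0.012],-1],
    [[0,0,0],[0,0,0.012],-1],
    [[0,0,0],[0,0,0.012],-1],
    [[0,0,0],[0,0,0],-1],
  ],
)

```text
clock: 14.02
tool_pos: [0.5717, 0.2113, 0.0462]
tcp_rot: [[0.176, 0.984, 0.001], [0.984, -0.176, -0.0], [-0.0, 0.001, -1.0]]
ft_force: [-0.7, -0.7, -3.3]
gripper_width: 0.0127
finger_force: 88.3
```

```bash
python3 -c "
from h import *
where()
im=read_camera('top');hsv=cv2.cvtColor(im,40);H,S,V=[hsv[...,i].astype(int) for i in range(3)]
m=(H<28)&(S>110)&(V>70);w=np.zeros(m.shape,bool);w[183:265,210:250]=1
for q in blobs(m&w,2):print(q[0],q[1])"
```

```text
t 14.02 p [0.5717 0.2113 0.0462] F [-0.7 -0.7 -3.3] w 0.0127 ff 88.3
O housing mm [-0.3  0.2 54.7] tilt/yaw err [-0.001 -0.     0.002]
[233.4 193.8] 5
[234.66666667 224.        ] 3
```

No lateral force at 55 mm, and the tips are in the holes. I'll continue.

Call:
drive_tool(
  moves=[
    [[0,0,0],[0,0,0.01],-1],
    [[0,0,0],[0,0,0.01],-1],
    [[0,0,0],[0,0,0.01],-1],
    [[0,0,0],[0,0,0.01],-1],
    [[0,0,0],[0,0,0],-1],
  ],
)

```text
clock: 14.48
tool_pos: [0.5718, 0.2113, 0.0414]
tcp_rot: [[0.176, 0.984, 0.001], [0.984, -0.176, -0.0], [-0.0, 0.001, -1.0]]
ft_force: [-0.6, -0.5, -2.6]
gripper_width: 0.0122
finger_force: 88.3
```

```bash
python3 -c "
from h import *
where()"
```

```text
t 14.48 p [0.5718 0.2113 0.0414] F [-0.6 -0.5 -2.6] w 0.0122 ff 88.3
O housing mm [-0.3  0.3 49.9] tilt/yaw err [-0.001 -0.     0.002]
```

Call:
drive_tool(
  moves=[
    [[0,0,0],[0,0,0.006],-1],
    [[0,0,0],[0,0,0.006],-1],
    [[0,0,0],[0,0,0.005],-1],
    [[0,0,0],[0,0,0],-1],
  ],
)

```text
clock: 14.82
tool_pos: [0.5719, 0.2113, 0.0396]
tcp_rot: [[0.176, 0.984, 0.001], [0.984, -0.176, -0.0], [-0.0, 0.001, -1.0]]
ft_force: [0.5, 0.2, -3.0]
gripper_width: 0.0125
finger_force: 88.3
```

Call:
drive_tool(
  moves=[
    [[0,0,0],[0,0,0.006],-1],
    [[0,0,0],[0,0,0.006],-1],
    [[0,0,0],[0,0,0],-1],
  ],
)

```text
clock: 15.07
tool_pos: [0.572, 0.2114, 0.0395]
tcp_rot: [[0.176, 0.984, 0.001], [0.984, -0.176, 0.0], [0.0, 0.001, -1.0]]
ft_force: [-7.7, -2.3, 21.6]
gripper_width: 0.0121
finger_force: 91.8
```

It made contact at 48 mm, which is the ledge height. I'll relieve the load, open and withdraw straight up.

Call:
drive_tool(
  moves=[
    [[0,0,0],[0,0,-0.01],-1],
    [[0,0,0],[0,0,0],-1],
    [[0,0,0],[0,0,0],-0.3],
    [[0,0,0],[0,0,0],0],
    [[0,0,0],[0,0,0],0.2],
    [[0,0,0],[0,0,0],0.2],
    [[0,0,0],[0,0,0],0.2],
    [[0,0,0],[0,0,-0.05],0.2],
    [[0,0,0],[0,0,-0.1],0.2],
    [[0,0,0],[0,0,-0.15],0.2],
    [[0,0,0],[0,0,-0.2],0.2],
    [[0,0,0],[0,0,-0.2],0.2],
    [[0,0,0],[0,0,-0.2],0.2],
    [[0,0,0],[0,0,-0.1],0.2],
    [[0,0,0],[0,0,0],0.2],
  ],
  squeeze=20,
)

```text
clock: 16.32
tool_pos: [0.5729, 0.2116, 0.1632]
tcp_rot: [[0.176, 0.984, 0.005], [0.984, -0.176, 0.001], [0.002, 0.005, -1.0]]
ft_force: [0.3, -0.8, 0.2]
gripper_width: 0.0514
finger_force: 0.0
```

```bash
python3 -c "
from h import *
st()
im=read_camera('top');cv2.imwrite('pics/t6.png',im);sd=read_camera('side');cv2.imwrite('pics/s6.png',sd)
hsv=cv2.cvtColor(im,40);H,S,V=[hsv[...,i].astype(int) for i in range(3)]
w=np.zeros(H.shape,bool);w[175:275,190:265]=1
for nm,m in(('red',((H<6)|(H>174))&(S>130)),('brass',(H>8)&(H<28)&(S>110)&(V>70))):
    for q in blobs(m&w,4):print(nm,q[0],q[1],onz('top',q[0],.096 if nm=='red' else .058).round(4))
print('expected bar proj',proj('top',H2W([0,0,98])),proj('side',H2W([0,-35,98])),proj('side',H2W([0,35,98])))
hs=cv2.cvtColor(sd,40);H,S=hs[...,0],hs[...,1];m=((H<6)|(H>174))&(S>150);w[:]=0;w[150:200,240:300]=1
for q in blobs(m&w,4):ys,xs=np.nonzero(q[2]);print('side red',q[0],q[1],xs.min(),xs.max(),ys.min(),ys.max())
"
```

```text
t 16.32 p [0.5729 0.2116 0.1632] F [ 0.3 -0.8  0.2] w 0.0514 ff 0.0
red [228.54609929 222.53900709] 141 [0.5715 0.202  0.096 ]
brass [233.75 194.  ] 4 [0.642  0.1989 0.058 ]
expected bar proj [[224.62711637 222.29232742]] [[272.68685251 179.41312363]] [[267.81517916 171.09704029]]
side red [269.58333333 177.11666667] 60 266 274 172 181
```

The side view puts the bar where a seated panel should have it, and the tool is clear with no finger force. Handing in.

```bash
python3 -c "
from bench import job
print(job.finish_job())"
```

```text
the job is handed in; nothing more can be done
None
```

I tipped the filter panel in under the deep flange, drew it back over both studs and lowered it to contact at ledge height (48 mm). I then released it and handed the job in at about 16 s; no verdict came back, and after release I only partly re-checked the seating by camera, as the arm blocked much of the top view.

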